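# Sample jars in order of size beside the scale

## Robot

A 6-joint arm with a two-finger parallel gripper is mounted at the origin on the work surface. World frame = base frame: x ahead of the robot, y to its left, z up, the work surface at z = 0. Lengths are in m, angles in rad, forces in N, time in s.
With the tool pointing down it reaches from about 0.425 to 0.95 m from the base axis. Payload 14.7 kg.
Tool frame: the origin (TCP) lies midway between the tips of the shut fingers; the grasp point (between the pads) lies 19 mm behind it (arm.tcp_to_grasp is the distance from the TCP to the grasp point, in m); x points along the fingers, z is the direction in which the jaws open and shut, and the axes are right-handed (so a half turn about x gives the same grasp; the last joint's range is limited). The gripper opens to 85 mm and grips with 20 to 120 N. Pads are 22 mm wide; open, the fingers measure 114 mm over their backs; the gripper's body (76 mm by 85 mm) begins 54 mm behind the grasp point. The pads swing forward as they close: fully open they stand 13 mm farther back than shut.
Start: joints at [1.154, 0.48, 1.596, -0, 1.065, -0.047], TCP at [0.235, 0.606, 0.231] pointing down, gripper open.
Joint ranges: [-2.75, 2.75], [-0.82, 2.05], [0.23, 2.67], [-1.56, 4.7], [0.09, 2.69], [-2.92, 2.92]. Speed limits (rad/s): [1.89, 1.89, 2.39, 3.01, 3.01, 3.01].

## Interface

Orientations are given as a rotation vector (axis times angle).
In Python, from rig import sensors, cams, ticket, arm gives the robot as it stands.
- The arm moves only by the tool send_rows, never from a script. Its argument "commands" is a list of rows, each a list of 7 numbers: the shift along the tool's x, y, z in m, then the turn, a rotation vector about the tool's x, y, z in degrees, then the closure in counts, from 0 (fully open) to 255 (shut). In form: [[dx, dy, dz, rx, ry, rz, hand], ...]. A call has 1 to 12 rows; each row is the pose to reach, as a shift and turn from the pose measured when the call began, along the tool's axes at that moment; what a row does not reach only later rows make up. A row lasts 1/10 s, in which the tool goes at most 50 mm and 8.59 degrees, less where a joint would pass 70% of its speed; a pose out of reach is approached as far as the arm can. A call with a gripper value outside its range is refused whole. The fingers move at their own pace and stop on an object; "squeeze" is the grip in N (left out, the last holds). Time passes only in rows, so rows that repeat a pose let the fingers close. It gives the time, the measured TCP pose, the force and the opening at its end, in the units of the state.
- sensors.observe(): the state, without advancing time (a new reading comes with each control period).
- cams.read_camera(name): name is "scene" or "top" or "wrist"; returns the picture (400x640x3 uint8, blue, green, red); there is no depth.
- cams.camera_model(name): a dict with "camera_matrix" (3x3 intrinsics, pixels), "R" (3x3) and "t" (3): a world point X has camera coordinates R X + t; the wrist camera has in their place "hand_eye" (4x4, takes a point from camera to tool coordinates, whose origin is the TCP and whose axes are the tool frame's). Camera axes: x right, y down, z forward; pixel columns grow to the right and rows downward; lengths in m; the calibration is good to about 2 mm. A picture is of the moment at which its call begins: read the wrist's pose just before it. camera_model takes no time and is no camera call.
- ticket.job_done(): hands the job in, once; it reports no verdict.
The state is a dict: "t": time; "joint_positions": joint angles; "dq": joint speeds; "joint_efforts": joint torques, N m; "position": TCP position; "orientation": TCP orientation; "force": force on the tool from outside, world axes, zero at the start; "ft_torque": the same for the moment, N m; "finger_gap": finger opening in m.
Only numpy, scipy, OpenCV 4.12 (cv2) and the standard library are available. Lean on these libraries where they do the work, as an engineer would, in place of code of your own. Each camera call takes 0.05 s, during which the arm holds its last target.

## Task

Line up the four amber screw-lid jars in order of size on the four ring marks of the metal strip, each standing centred on its own ring: the smallest on the ring next to the white scale, then the next larger, and so on, with the largest farthest from the scale. Never tip a jar over, and leave all four standing upright and still, let go.

Things in the scene. Friction and masses are not known exactly. Their poses are not given: they have to be found in the camera images.
- jar_a_center (a point): The smallest of four alike screw-lid jars (amber glass, black lid, loose, upright round cylinder), 28 mm in diameter and 36 mm tall overall. The point is its centre, half-way up (18 mm above its underside); z is its upright axis, its yaw has no meaning. It starts standing on the cream board (height 0).
- jar_b_center (a point): The second smallest of four alike screw-lid jars (amber glass, black lid, loose, upright round cylinder), 37 mm in diameter and 46 mm tall overall. The point is its centre, half-way up (23 mm above its underside); z is its upright axis, its yaw has no meaning. It starts standing on the cream board (height 0).
- jar_c_center (a point): The second largest of four alike screw-lid jars (amber glass, black lid, loose, upright round cylinder), 46 mm in diameter and 58 mm tall overall. The point is its centre, half-way up (29 mm above its underside); z is its upright axis, its yaw has no meaning. It starts standing on the cream board (height 0).
- jar_d_center (a point): The largest of four alike screw-lid jars (amber glass, black lid, loose, upright round cylinder), 56 mm in diameter and 70 mm tall overall. The point is its centre, half-way up (35 mm above its underside); z is its upright axis, its yaw has no meaning. It starts standing on the cream board (height 0).
- mark_1: Flat dark ring mark, 68 mm across with a dot at its middle, on the fixed aluminium strip (84 x 376 mm, 6 mm thick); the end at the robot's left (+y) of a row of four, 94 mm apart. Origin: the ring's centre on the strip's upper face, 6 mm above the board; the row runs along its y axis, x points away from the robot, z up.
- mark_2: Flat dark ring mark, 68 mm across with a dot at its middle, on the fixed aluminium strip (84 x 376 mm, 6 mm thick); second from the robot's left of a row of four, 94 mm apart. Origin: the ring's centre on the strip's upper face, 6 mm above the board; the row runs along its y axis, x points away from the robot, z up.
- mark_3: Flat dark ring mark, 68 mm across with a dot at its middle, on the fixed aluminium strip (84 x 376 mm, 6 mm thick); third from the robot's left of a row of four, 94 mm apart. Origin: the ring's centre on the strip's upper face, 6 mm above the board; the row runs along its y axis, x points away from the robot, z up.
- mark_4: Flat dark ring mark, 68 mm across with a dot at its middle, on the fixed aluminium strip (84 x 376 mm, 6 mm thick); the end at the robot's right (-y) of a row of four, 94 mm apart. Origin: the ring's centre on the strip's upper face, 6 mm above the board; the row runs along its y axis, x points away from the robot, z up.
- scale: Small white tray scale, 130 x 115 mm and 29 mm high, fixed, standing just beyond one end of the strip (either end, 121 mm from the nearest ring's centre); a clear glass jar with a steel lid, 84 mm across and 104 mm tall, loose and not part of the task, stands just as far beyond the other end. Origin: centre of its underside.

How it is judged:
By the outcome, as a careful person would: the job done as asked, in the order asked, and still so for the second after the job is handed in, with the robot touching nothing.
It also fails if it takes over 102 s, if anything falls off the work surface, if the arm or the gripper's body presses on something with over 40 N, if the wrist force passes 120 N, or if a joint passes its speed limit or range.

## Working session

There is one attempt and no reset: what is moved stays moved. The work goes in short steps, Python scripts to look and compute and a tool call to move; the robot and the scene stay as the last step left them, time stands still between calls to the robot, and variables do not carry over. Pictures are saved under pics/ and viewed, and the job is handed in when it is done.

Besides the shell and the picture viewer there is one more tool, called after "Request:" by a JSON object that holds its "method" and its "body", one argument or row to a line. send_rows: Moves the arm, as the interface text tells. Its arguments: {"type":"object","properties":{"commands":{"type":"array"},"squeeze":{"type":"number"}},"required":["commands"]}

```bash
ls; mkdir -p pics; python3 - <<'E'
from rig import sensors,cams,arm
import cv2,numpy as np
s=sensors.observe();print({k:np.round(v,4).tolist() for k,v in s.items()})
print([a for a in dir(arm) if a[0]!='_'],arm.tcp_to_grasp)
for n in ("scene","top","wrist"):
    im=cams.read_camera(n);cv2.imwrite(f"pics/{n}0.png",im)
    m=cams.camera_model(n);print(n,{k:np.round(v,4).tolist() for k,v in m.items()})
E
```

```text
pics
{'t': 0.0, 'joint_positions': [1.1544, 0.4808, 1.5969, -0.0, 1.0651, -0.0466], 'dq': [-0.0012, -0.0014, 0.0, 0.0011, -0.0003, -0.0008], 'joint_efforts': [-0.0015, -95.0619, -43.0191, -0.0003, 0.0121, 0.0], 'position': [0.2347, 0.6057, 0.2307], 'orientation': [-0.9333, 1.3628, 0.9322], 'force': [0.3664, -0.4914, 0.1309], 'ft_torque': [-0.0416, -0.012, -0.0359], 'finger_gap': 0.0853}
['MotionError', 'tcp_to_grasp'] 0.0187
scene {'camera_matrix': [[467.9107, 0.0, 318.9067], [0.0, 467.9107, 200.0518], [0.0, 0.0, 1.0]], 'R': [[-0.5535, 0.8328, 0.002], [0.421, 0.2819, -0.8621], [-0.7186, -0.4764, -0.5067]], 't': [0.2848, -0.173, 1.3704]}
top {'camera_matrix': [[378.3647, 0.0, 316.9677], [0.0, 378.3647, 195.9933], [0.0, 0.0, 1.0]], 'R': [[-0.0188, -0.9998, -0.0085], [-0.9875, 0.0199, -0.1565], [0.1566, 0.0054, -0.9876]], 't': [0.0346, 0.5747, 0.9017]}
wrist {'camera_matrix': [[316.7463, 0.0, 324.6148], [0.0, 316.7463, 199.1276], [0.0, 0.0, 1.0]], 'hand_eye': [[-0.0004, -0.3129, 0.9498, -0.1418], [0.0008, -0.9498, -0.3129, 0.0805], [1.0, 0.0006, 0.0006, -0.001], [0.0, 0.0, 0.0, 1.0]]}
```

View pics/top0.png

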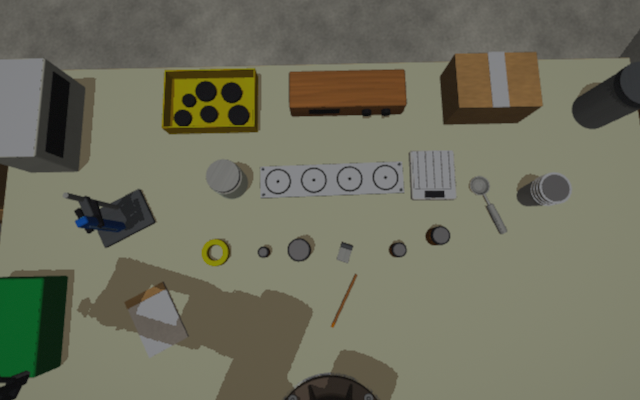

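View pics/scene0.png

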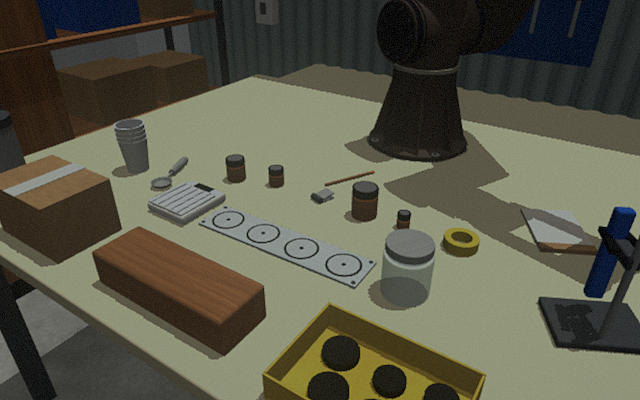

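View pics/wrist0.png

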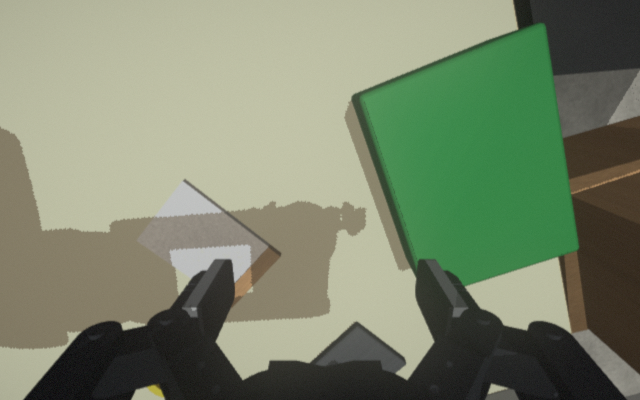

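```bash
python3 - <<'E'
import cv2,numpy as np
t=cv2.imread("pics/top0.png")[150:275,200:460];cv2.imwrite("pics/topc.png",cv2.resize(t,None,fx=3,fy=3,interpolation=cv2.INTER_CUBIC))
t=cv2.imread("pics/scene0.png")[130:300,190:450];cv2.imwrite("pics/scenec.png",cv2.resize(t,None,fx=3,fy=3,interpolation=cv2.INTER_CUBIC))
E
```

```text
(no output)
```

View pics/topc.png

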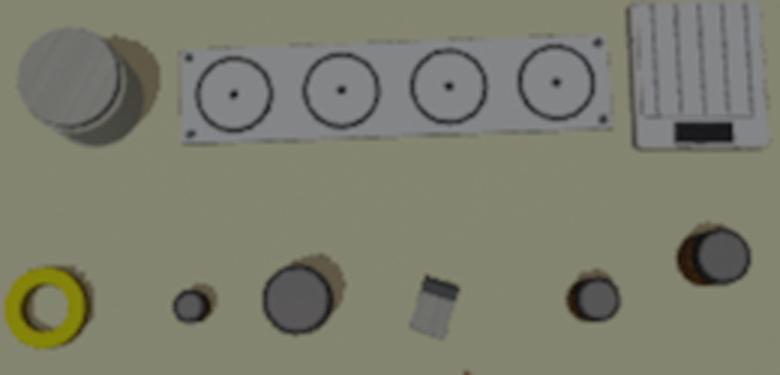

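View pics/scenec.png

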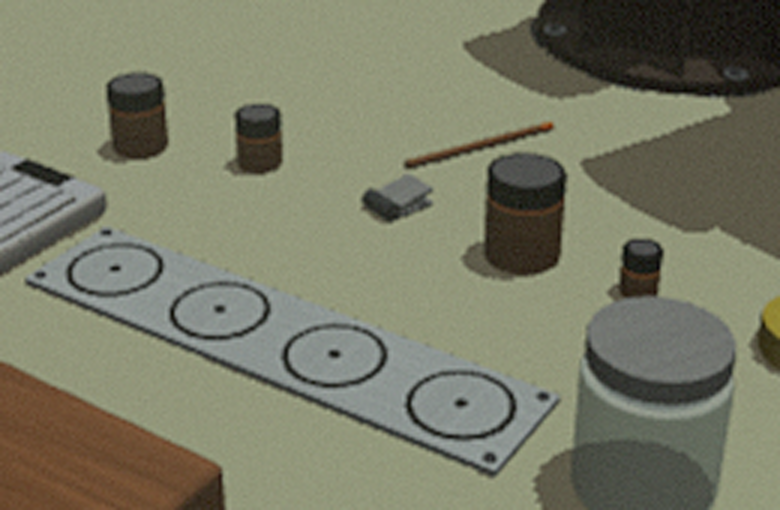

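```bash
cat > h.py <<'E'
import cv2,numpy as np
from scipy.spatial.transform import Rotation as Ro
from rig import sensors,cams,arm
def tri(obs):
    "obs: list of (K,R,t,uv)"
    A=[];b=[]
    for K,R,t,uv in obs:
        x=np.linalg.solve(K,[uv[0],uv[1],1.]);x/=x[2]
        for i in range(2):
            A.append(R[i]-x[i]*R[2]);b.append(x[i]*t[2]-t[i])
    X,*_=np.linalg.lstsq(np.array(A),np.array(b),rcond=None);return X
def krt(n):
    m=cams.camera_model(n);return np.array(m['camera_matrix']),np.array(m['R']),np.array(m['t'])
def wkrt(pos,rv):
    m=cams.camera_model('wrist');H=np.array(m['hand_eye']);T=np.eye(4);T[:3,:3]=Ro.from_rotvec(rv).as_matrix();T[:3,3]=pos
    C=np.linalg.inv(T@H);return np.array(m['camera_matrix']),C[:3,:3],C[:3,3]
def proj(k,X):
    K,R,t=k;p=K@(R@np.asarray(X)+t);return p[:2]/p[2]
def plane(k,uv,z):
    K,R,t=k;d=R.T@np.linalg.solve(K,[uv[0],uv[1],1.]);c=-R.T@t;return c+d*(z-c[2])/d[2]
def rel(target,rv):
    "shift to TCP target & turn (deg) in the tool axes now"
    s=sensors.observe();R=Ro.from_rotvec(s['orientation'])
    return np.round(R.inv().apply(np.array(target)-s['position'])*1000,1),np.round((R.inv()*Ro.from_rotvec(rv)).as_rotvec(degrees=True),2)
E
python3 - <<'E'
from h import *
T=krt('top');S=krt('scene')
top=dict(a=(190,306),d=(297,299),b=(598,299),c=(722,256),m1=(234,94),m2=(341,90),m3=(449,86),m4=(556,82))
sc=dict(c=(136,86),b=(258,116),d=(526,172),a=(642,250),m4=(115,268),m3=(220,309),m2=(334,354),m1=(461,403))
f=lambda p,o:((p[0]+.5)/3-.5+o[0],(p[1]+.5)/3-.5+o[1])
Z=dict(a=.036,b=.046,c=.058,d=.07)
for k in top:
    u=f(top[k],(200,150));v=f(sc[k],(190,130))
    print(k,tri([(*T,u),(*S,v)]).round(4),plane(T,u,Z.get(k,.006)).round(4),plane(S,v,Z.get(k,.006)).round(4))
s=sensors.observe();print(Ro.from_rotvec(s['orientation']).as_matrix().round(3))
E
```

```text
a [0.4401 0.1595 0.0356] [0.44   0.1595 0.036 ] [0.4409 0.1596 0.036 ]
d [0.4435 0.0691 0.0703] [0.4435 0.0693 0.07  ] [0.4431 0.0687 0.07  ]
b [ 0.4391 -0.1745  0.0445] [ 0.4393 -0.1745  0.046 ] [ 0.4413 -0.1722  0.046 ]
c [ 0.4713 -0.2735  0.0573] [ 0.4716 -0.2738  0.058 ] [ 0.4722 -0.2719  0.058 ]
m1 [0.6229 0.1258 0.0086] [0.6235 0.1261 0.006 ] [0.6201 0.1242 0.006 ]
m2 [0.6248 0.0321 0.0084] [0.6251 0.0323 0.006 ] [0.6222 0.0299 0.006 ]
m3 [ 0.6261 -0.0619  0.0084] [ 0.6267 -0.0623  0.006 ] [ 0.6233 -0.064   0.006 ]
m4 [ 0.6278 -0.1555  0.0086] [ 0.6284 -0.1559  0.006 ] [ 0.6249 -0.1585  0.006 ]
[[-0.    -0.932  0.361]
 [-0.001  0.361  0.932]
 [-1.     0.    -0.001]]
```

```bash
cat >> h.py <<'E'
RV0=Ro.from_matrix(np.array([[0,0,1],[0,1,0],[-1,0,0]],float)).as_rotvec()
E
python3 - <<'E'
from h import *
print(rel([.53,0.03,.34],RV0),RV0)
E
```

```text
(array([-108.8, -483.4, -430.2]), array([ 6.881e+01, -5.000e-02,  3.000e-02])) [0.         1.57079633 0.        ]
```

Request:
{"method": "send_rows", "body": {
  "commands": [
    [-0.05, -0.03, -0.03, 5, 0, 0, 0],
    [-0.08, -0.07, -0.06, 12, 0, 0, 0],
    [-0.1, -0.12, -0.1, 20, 0, 0, 0],
    [-0.109, -0.165, -0.145, 28, 0, 0, 0],
    [-0.109, -0.21, -0.185, 35, 0, 0, 0],
    [-0.109, -0.255, -0.225, 42, 0, 0, 0],
    [-0.109, -0.3, -0.265, 49, 0, 0, 0],
    [-0.109, -0.345, -0.305, 55, 0, 0, 0],
    [-0.109, -0.39, -0.345, 61, 0, 0, 0],
    [-0.109, -0.43, -0.38, 65, 0, 0, 0],
    [-0.109, -0.46, -0.41, 68, 0, 0, 0],
    [-0.109, -0.483, -0.43, 68.8, 0, 0, 0]
  ]
}}

```text
t: 1.35
position: [0.4949, 0.0987, 0.3399]
orientation: [0.001, 1.571, -0.002]
force: [0.6, 0.9, -0.1]
finger_gap: 0.0855
```

Request:
{"method": "send_rows", "body": {
  "commands": [
    [0, -0.03, 0.018, 0, 0, 0, 0],
    [0, -0.06, 0.035, 0, 0, 0, 0],
    [0, -0.069, 0.035, 0, 0, 0, 0],
    [0, -0.069, 0.035, 0, 0, 0, 0],
    [0, -0.069, 0.035, 0, 0, 0, 0]
  ]
}}

```text
t: 1.85
position: [0.5292, 0.0302, 0.3399]
orientation: [0.001, 1.572, -0.002]
force: [-0.2, 1.1, 0.4]
finger_gap: 0.0853
```

```bash
python3 - <<'E'
from h import *
s=sensors.observe();im=cams.read_camera('wrist');cv2.imwrite('pics/w1.png',im)
np.save('w1.npy',np.r_[s['position'],s['orientation']]);print(s['t'],s['position'],s['orientation'],np.abs(s['dq']).max())
k=wkrt(s['position'],s['orientation'])
for X in [(.4401,.1595,.036),(.4435,.0691,.07),(.4391,-.1745,.046),(.4713,-.2735,.058),(.6225,.1255,.006),(.6245,.0318,.006),(.626,-.062,.006),(.6275,-.156,.006)]:print(proj(k,X).round(1))
E
```

```text
1.85 [0.52918525 0.03021148 0.33985872] [ 1.37958790e-03  1.57153249e+00 -2.03903684e-03] 0.020346139911166804
[255.8  54.2]
[257.9 128.4]
[268.5 283.4]
[290.2 339.5]
[391.2  82.9]
[388.5 149.3]
[385.8 208. ]
[383.4 260.4]
```

View pics/w1.png

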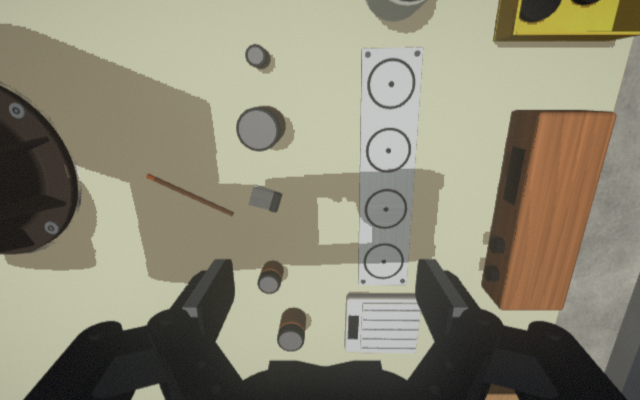

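```bash
python3 - <<'E'
from h import *
im=cv2.imread('pics/w1.png')
c=[im[30:180,225:305],im[240:365,240:320],im[50:175,350:430],im[170:295,350:430]]
c=[cv2.resize(cv2.copyMakeBorder(x,0,150-x.shape[0],0,0,cv2.BORDER_CONSTANT),None,fx=4 if 0 else 2.5,fy=2.5,interpolation=cv2.INTER_CUBIC) for x in c]
o=np.hstack(c);o=np.clip(o*1.5,0,255).astype('uint8');cv2.imwrite('pics/w1c.png',o);print(o.shape)
E
```

```text
(375, 800, 3)
```

View pics/w1c.png

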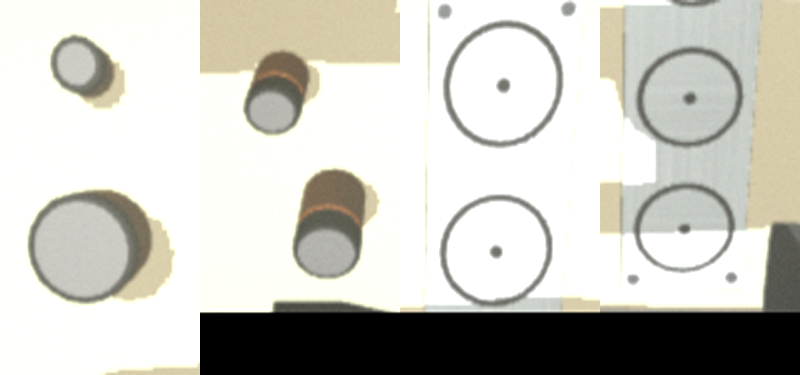

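Request:
{"method": "send_rows", "body": {
  "commands": [
    [0, -0.04, -0.005, 0, 0, 0, 0],
    [0, -0.09, -0.01, 0, 0, 0, 0],
    [0, -0.13, -0.01, 0, 0, 0, 0],
    [0, -0.15, -0.01, 0, 0, 0, 0],
    [0, -0.15, -0.01, 0, 0, 0, 0],
    [0, -0.15, -0.01, 0, 0, 0, 0]
  ]
}}

```text
t: 2.5
position: [0.5188, -0.1184, 0.3401]
orientation: [0.001, 1.571, -0.001]
force: [-0.3, -0.0, 0.3]
finger_gap: 0.0853
```

```bash
python3 - <<'E'
from h import *
s=sensors.observe();im=cams.read_camera('wrist');cv2.imwrite('pics/w2.png',im)
np.save('w2.npy',np.r_[s['position'],s['orientation']]);print(s['t'],s['position'],s['orientation'],np.abs(s['dq']).max())
E
```

```text
2.5 [ 0.51883839 -0.1184275   0.34005935] [ 9.64241119e-04  1.57139932e+00 -9.96483370e-04] 0.018383803368018436
```

View pics/w2.png

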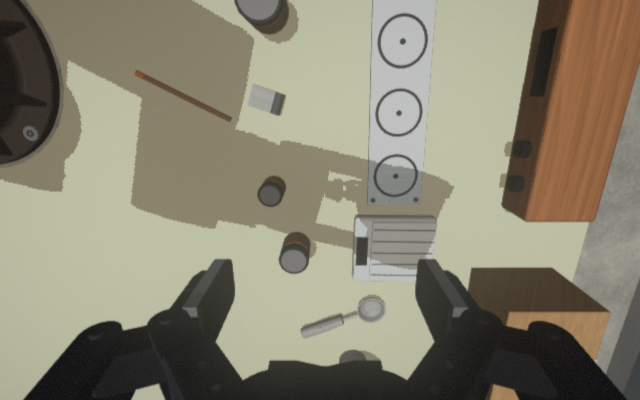

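```bash
python3 - <<'E'
from h import *
def dot(im,u,v,r=4):
    g=cv2.cvtColor(im,cv2.COLOR_BGR2GRAY).astype(float);u0,v0=int(round(u)),int(round(v))
    p=g[v0-r:v0+r+1,u0-r:u0+r+1];w=np.clip(np.median(p)-8-p,0,None);y,x=np.mgrid[-r:r+1,-r:r+1]
    return u0+(w*x).sum()/w.sum(),v0+(w*y).sum()/w.sum()
i1,i2,tp=[cv2.imread(f'pics/{n}.png') for n in('w1','w2','top0')]
n1,n2=np.load('w1.npy'),np.load('w2.npy');k1=wkrt(n1[:3],n1[3:]);k2=wkrt(n2[:3],n2[3:])
w1=dict(m1=(391,83.8),m2=(388.2,150.2),m3=(385.8,209),m4=(383.4,261));w2=dict(m2=(403,41),m3=(399,113),m4=(396,176))
for k in w1:
    a=dot(i1,*w1[k]);o=[(*k1,a)];r=[plane(k1,a,.006)]
    if k in w2:
        b=dot(i2,*w2[k]);o.append((*k2,b));r.append(plane(k2,b,.006))
    print(k,np.round(a,2),np.round(b,2) if k in w2 else '',*[x[:2].round(4) for x in r],tri(o).round(4) if len(o)>1 else '')
Z=dict(a=.036,b=.046,c=.058,d=.07)
for k,p in dict(a=(255.6,55.8),d=(257.6,128.2),b=(268.6,283.8),c=(290.6,340.6)).items(): print(k,plane(k1,p,Z[k])[:2].round(4))
c=i2[165:285,250:330];cv2.imwrite('pics/w2c.png',np.clip(cv2.resize(c,None,fx=5,fy=5,interpolation=cv2.INTER_CUBIC)*2.0,0,255).astype('uint8'))
print(rel([.4435,.0685,.12],RV0))
E
```

```text
m1 [390.95  83.75]  [0.6222 0.1244] 
m2 [387.99 150.28] [402.36  40.99] [0.6238 0.0303] [0.6239 0.0306] [0.6237 0.0304 0.0068]
m3 [385.51 208.95] [398.54 112.68] [ 0.6256 -0.0636] [ 0.6255 -0.0635] [ 0.6255 -0.0635  0.0063]
m4 [383.34 260.83] [395.21 175.75] [ 0.6274 -0.1569] [ 0.6272 -0.1576] [ 0.6278 -0.1582  0.0036]
a [0.4397 0.1576]
d [0.4432 0.0694]
b [ 0.4393 -0.1753]
c [ 0.4719 -0.2758]
(array([220.1, 186.5, -75.4]), array([-0.02, -0.03,  0.  ]))
```

View pics/w2c.png

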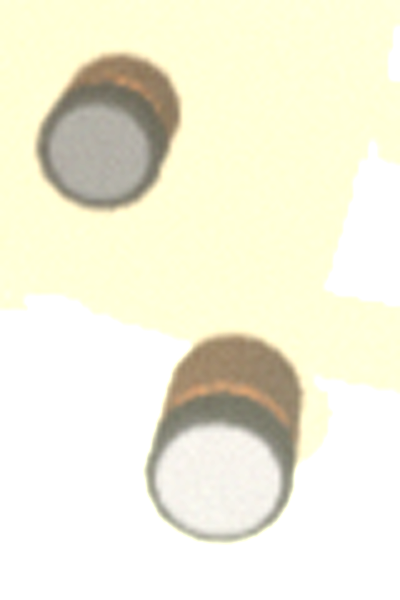

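```bash
python3 - <<'E'
from h import *
n1,n2=np.load('w1.npy'),np.load('w2.npy');k1=wkrt(n1[:3],n1[3:]);k2=wkrt(n2[:3],n2[3:])
for p,q,z in [((268.6,283.8),(269.6,195),.046),((290.6,340.6),(293.6,260.6),.058)]: print(tri([(*k1,p),(*k2,q)]).round(4),plane(k2,q,z).round(4))
print(rel([.4395,-.1753,.12],RV0),rel([.4395,-.1753,.007],RV0))
E
```

```text
[ 0.4386 -0.1768  0.0437] [ 0.4388 -0.1761  0.046 ]
[ 0.4717 -0.2759  0.0579] [ 0.4715 -0.2758  0.058 ]
(array([220.1, -57.3, -79.2]), array([-0.02, -0.03,  0.  ])) (array([333.1, -57.3, -79.2]), array([-0.02, -0.03,  0.  ]))
```

Request:
{"method": "send_rows", "body": {
  "commands": [
    [0.04, -0.025, -0.035, 0, 0, 0, 0],
    [0.09, -0.05, -0.07, 0, 0, 0, 0],
    [0.14, -0.057, -0.08, 0, 0, 0, 0],
    [0.19, -0.057, -0.08, 0, 0, 0, 0],
    [0.23, -0.057, -0.08, 0, 0, 0, 0],
    [0.255, -0.057, -0.08, 0, 0, 0, 0],
    [0.255, -0.057, -0.08, 0, 0, 0, 0],
    [0.255, -0.057, -0.08, 0, 0, 0, 0],
    [0.255, -0.057, -0.08, 0, 0, 0, 0]
  ]
}}

```text
t: 3.45
position: [0.4402, -0.175, 0.087]
orientation: [-0.001, 1.569, -0.0]
force: [-0.3, -0.3, 0.4]
finger_gap: 0.0856
```

```bash
python3 - <<'E'
from h import *
s=sensors.observe();im=cams.read_camera('wrist');cv2.imwrite('pics/w3.png',im)
print(s['t'],s['position'])
print(rel([.439,-.1755,.006],RV0))
k=wkrt(s['position'],s['orientation']);print(proj(k,(.439,-.1755,.046)))
E
```

```text
3.45 [ 0.44017614 -0.17496623  0.08702844]
(array([81.2, -0.2, -1.5]), array([0.02, 0.15, 0.08]))
[323.31268687 229.1550659 ]
```

View pics/w3.png

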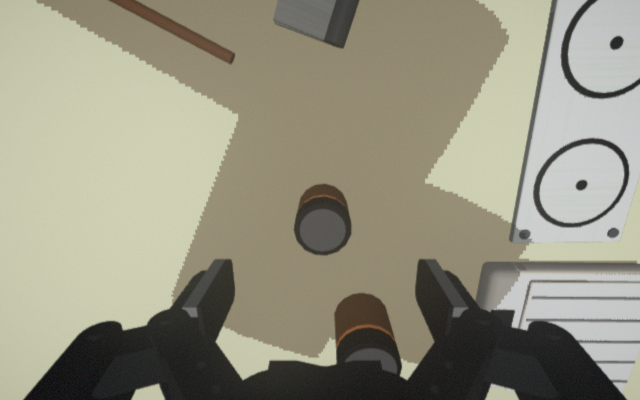

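Request:
{"method": "send_rows", "body": {
  "commands": [
    [0.03, -0.001, -0.0015, 0, 0, 0, 0],
    [0.06, -0.001, -0.0015, 0, 0, 0, 0],
    [0.081, -0.001, -0.0015, 0, 0, 0, 0],
    [0.081, -0.001, -0.0015, 0, 0, 0, 0],
    [0.081, -0.001, -0.0015, 0, 0, 0, 0],
    [0.081, -0.001, -0.0015, 0, 0, 0, 255],
    [0.081, -0.001, -0.0015, 0, 0, 0, 255],
    [0.081, -0.001, -0.0015, 0, 0, 0, 255],
    [0.081, -0.001, -0.0015, 0, 0, 0, 255],
    [0.081, -0.001, -0.0015, 0, 0, 0, 255],
    [0.081, -0.001, -0.0015, 0, 0, 0, 255],
    [0.081, -0.001, -0.0015, 0, 0, 0, 255]
  ],
  "squeeze": 30
}}

```text
t: 4.7
position: [0.4394, -0.1765, 0.0069]
orientation: [-0.002, 1.567, -0.001]
force: [-0.4, 1.0, 14.1]
finger_gap: 0.0362
```

Request:
{"method": "send_rows", "body": {
  "commands": [
    [-0.015, 0, 0, 0, 0, 0, 255],
    [-0.04, 0, 0, 0, 0, 0, 255],
    [-0.065, 0.01, 0.015, 0, 0, 0, 255],
    [-0.075, 0.03, 0.045, 0, 0, 0, 255],
    [-0.075, 0.05, 0.08, 0, 0, 0, 255],
    [-0.075, 0.07, 0.115, 0, 0, 0, 255],
    [-0.075, 0.09, 0.15, 0, 0, 0, 255],
    [-0.075, 0.105, 0.175, 0, 0, 0, 255],
    [-0.075, 0.113, 0.186, 0, 0, 0, 255],
    [-0.075, 0.113, 0.186, 0, 0, 0, 255],
    [-0.075, 0.113, 0.186, 0, 0, 0, 255],
    [-0.075, 0.113, 0.186, 0, 0, 0, 255]
  ]
}}

```text
t: 5.9
position: [0.6238, -0.064, 0.0823]
orientation: [-0.001, 1.568, -0.002]
force: [0.4, 0.2, -0.9]
finger_gap: 0.0361
```

```bash
python3 - <<'E'
from h import *
s=sensors.observe();im=cams.read_camera('wrist');cv2.imwrite('pics/w4.png',im)
print(s['t'],s['position'],s['finger_gap'],s['force'])
print(rel([.6255,-.0636,.0135],RV0))
k=wkrt(s['position'],s['orientation']);p=s['position'];print(proj(k,[p[0],p[1],p[2]+.040]))
E
```

```text
5.9 [ 0.62381296 -0.06396193  0.08227288] 0.036057581568331804 [ 0.41566081  0.16554409 -0.92230853]
(array([68.9,  0.6,  1.3]), array([-0.03,  0.16,  0.11]))
[325.99086055 313.17096602]
```

View pics/w4.png

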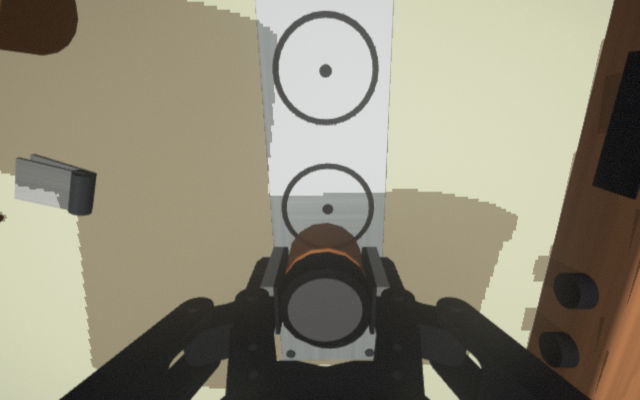

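```bash
python3 - <<'E'
from h import *
s=sensors.observe();k=wkrt(s['position'],s['orientation'])
for m in [(.6239,.0305,.006),(.6255,-.0636,.006),(.6272,-.1575,.006)]:print(proj(k,m))
print(plane(k,(325.5,70.5),.006),plane(k,(328,209),.006))
E
```

```text
[324.86674477  69.88530452]
[326.98741646 208.35693216]
[328.75026595 315.28575705]
[0.62430497 0.03013554 0.006     ] [ 0.62624334 -0.0641018   0.006     ]
```

Request:
{"method": "send_rows", "body": {
  "commands": [
    [0.03, 0, 0.0015, 0, 0, 0, 255],
    [0.055, 0, 0.0018, 0, 0, 0, 255],
    [0.067, -0.0004, 0.0018, 0, 0, 0, 255],
    [0.0695, -0.0004, 0.0018, 0, 0, 0, 255],
    [0.0695, -0.0004, 0.0018, 0, 0, 0, 255],
    [0.0695, -0.0004, 0.0018, 0, 0, 0, 255],
    [0.0695, -0.0004, 0.0018, 0, 0, 0, 255]
  ]
}}

```text
t: 6.65
position: [0.6261, -0.0648, 0.0134]
orientation: [-0.001, 1.567, -0.002]
force: [-0.0, -0.6, -0.9]
finger_gap: 0.0362
```

Request:
{"method": "send_rows", "body": {
  "commands": [
    [0.0005, 0.0008, -0.0004, 0, 0, 0, 255],
    [0.0008, 0.0008, -0.0004, 0, 0, 0, 255],
    [0.0008, 0.0008, -0.0004, 0, 0, 0, 0],
    [0.0008, 0.0008, -0.0004, 0, 0, 0, 0],
    [0.0008, 0.0008, -0.0004, 0, 0, 0, 0],
    [0.0008, 0.0008, -0.0004, 0, 0, 0, 0],
    [0.0008, 0.0008, -0.0004, 0, 0, 0, 0],
    [0.0008, 0.0008, -0.0004, 0, 0, 0, 0]
  ]
}}

```text
t: 7.45
position: [0.6258, -0.064, 0.0126]
orientation: [-0.001, 1.567, -0.002]
force: [-0.7, -1.2, -0.2]
finger_gap: 0.0855
```

Request:
{"method": "send_rows", "body": {
  "commands": [
    [-0.02, 0, 0, 0, 0, 0, 0],
    [-0.06, 0, 0, 0, 0, 0, 0],
    [-0.1, -0.02, -0.015, 0, 0, 0, 0],
    [-0.1, -0.06, -0.045, 0, 0, 0, 0],
    [-0.1, -0.1, -0.075, 0, 0, 0, 0],
    [-0.1, -0.14, -0.105, 0, 0, 0, 0],
    [-0.1, -0.18, -0.13, 0, 0, 0, 0],
    [-0.1, -0.205, -0.15, 0, 0, 0, 0],
    [-0.1, -0.211, -0.154, 0, 0, 0, 0],
    [-0.1, -0.211, -0.154, 0, 0, 0, 0],
    [-0.1, -0.211, -0.154, 0, 0, 0, 0]
  ]
}}

```text
t: 8.55
position: [0.4717, -0.2742, 0.1125]
orientation: [-0.001, 1.567, -0.002]
force: [-1.0, 0.8, -0.2]
finger_gap: 0.0854
```

```bash
python3 - <<'E'
from h import *
im=cams.read_camera('top');cv2.imwrite('pics/t5.png',im)
s=sensors.observe();im2=cams.read_camera('wrist')
cv2.imwrite('pics/w5.png',im2)
c=cv2.resize(im[150:275,200:460],None,fx=3,fy=3,interpolation=cv2.INTER_CUBIC);cv2.imwrite('pics/t5c.png',c)
print(s['t'],s['position'])
print(rel([.4718,-.2758,.012],RV0))
k=wkrt(s['position'],s['orientation']);print(proj(k,(.4718,-.2758,.058)),proj(krt('top'),(.6239,-.0625,.052)),proj(krt('top'),(.6255,-.0636,.052)))
E
```

```text
8.6 [ 0.47194425 -0.27392071  0.11248301]
(array([100.5,  -1.8,  -0.6]), array([0.02, 0.2 , 0.11]))
[324.76258835 222.8214211 ] [350.858988   175.72306378] [351.27720904 175.08890949]
```

View pics/w5.png

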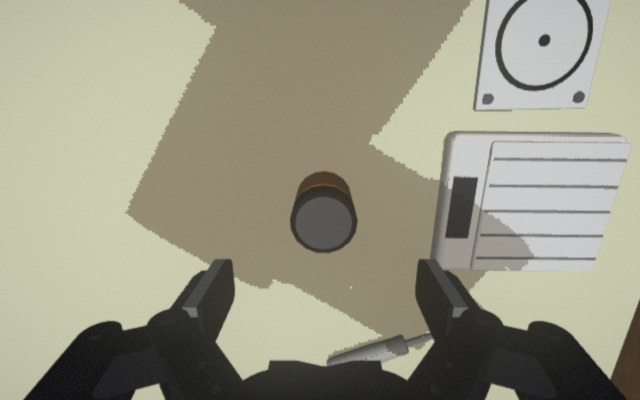

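View pics/t5c.png

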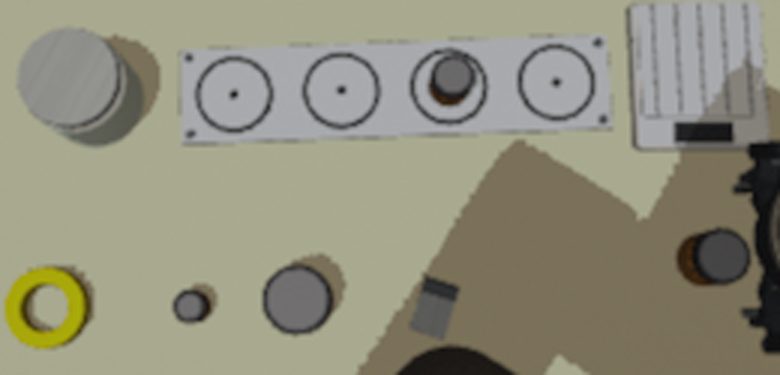

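Request:
{"method": "send_rows", "body": {
  "commands": [
    [0.035, -0.0018, -0.0005, 0, 0, 0, 0],
    [0.07, -0.0018, -0.0005, 0, 0, 0, 0],
    [0.1, -0.0018, -0.0005, 0, 0, 0, 0],
    [0.1, -0.0018, -0.0005, 0, 0, 0, 0],
    [0.1, -0.0018, -0.0005, 0, 0, 0, 0],
    [0.1, -0.0018, -0.0005, 0, 0, 0, 255],
    [0.1, -0.0018, -0.0005, 0, 0, 0, 255],
    [0.1, -0.0018, -0.0005, 0, 0, 0, 255],
    [0.1, -0.0018, -0.0005, 0, 0, 0, 255],
    [0.1, -0.0018, -0.0005, 0, 0, 0, 255],
    [0.1, -0.0018, -0.0005, 0, 0, 0, 255]
  ],
  "squeeze": 30
}}

```text
t: 9.75
position: [0.4725, -0.2762, 0.0138]
orientation: [-0.003, 1.566, -0.002]
force: [-1.3, 2.3, 12.1]
finger_gap: 0.0455
```

Request:
{"method": "send_rows", "body": {
  "commands": [
    [-0.02, 0, 0, 0, 0, 0, 255],
    [-0.05, 0, 0, 0, 0, 0, 255],
    [-0.08, 0.015, 0.007, 0, 0, 0, 255],
    [-0.09, 0.045, 0.022, 0, 0, 0, 255],
    [-0.09, 0.085, 0.042, 0, 0, 0, 255],
    [-0.09, 0.125, 0.062, 0, 0, 0, 255],
    [-0.09, 0.165, 0.082, 0, 0, 0, 255],
    [-0.09, 0.205, 0.102, 0, 0, 0, 255],
    [-0.09, 0.245, 0.122, 0, 0, 0, 255],
    [-0.09, 0.28, 0.138, 0, 0, 0, 255],
    [-0.09, 0.3, 0.149, 0, 0, 0, 255],
    [-0.09, 0.307, 0.152, 0, 0, 0, 255]
  ]
}}

```text
t: 10.95
position: [0.6251, 0.0334, 0.1043]
orientation: [-0.004, 1.564, -0.0]
force: [-0.3, -1.2, -2.1]
finger_gap: 0.0452
```

Request:
{"method": "send_rows", "body": {
  "commands": [
    [0, 0, 0, 0, 0, 0, 255],
    [0, 0, 0, 0, 0, 0, 255],
    [0, 0, 0, 0, 0, 0, 255]
  ]
}}

```text
t: 11.25
position: [0.6246, 0.0323, 0.1044]
orientation: [-0.003, 1.564, -0.001]
force: [-0.8, -1.0, -1.1]
finger_gap: 0.0454
```

```bash
python3 - <<'E'
from h import *
s=sensors.observe();im=cams.read_camera('wrist');cv2.imwrite('pics/w6.png',im)
print(s['t'],s['position'],s['finger_gap'],s['force'])
print(rel([.6239,.0305,.0205],RV0))
k=wkrt(s['position'],s['orientation']);p=s['position'];print(proj(k,[p[0],p[1],p[2]+.0445]))
E
```

```text
11.25 [0.62456827 0.03225055 0.10442939] 0.04540705955276986 [-0.76666695 -1.0084864  -1.10108693]
(array([83.9, -1.5, -1.3]), array([0.07, 0.37, 0.16]))
[326.55465569 321.24183229]
```

View pics/w6.png

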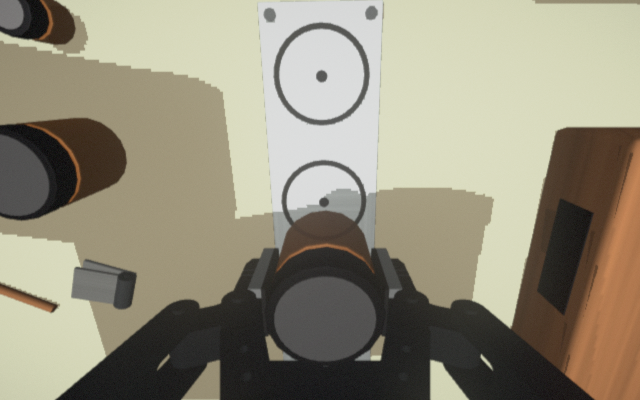

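Request:
{"method": "send_rows", "body": {
  "commands": [
    [0.03, -0.0015, -0.001, 0, 0.3, 0.1, 255],
    [0.06, -0.002, -0.001, 0, 0.3, 0.1, 255],
    [0.078, -0.002, -0.001, 0, 0.3, 0.1, 255],
    [0.0835, -0.002, -0.001, 0, 0.3, 0.1, 255],
    [0.0835, -0.002, -0.001, 0, 0.3, 0.1, 255],
    [0.0835, -0.002, -0.001, 0, 0.3, 0.1, 255],
    [0.0835, -0.002, -0.001, 0, 0.3, 0.1, 255]
  ]
}}

```text
t: 12.0
position: [0.6247, 0.0297, 0.0217]
orientation: [-0.001, 1.569, -0.0]
force: [-0.2, -0.2, -2.3]
finger_gap: 0.0454
```

```bash
python3 - <<'E'
from h import *
s=sensors.observe();print(s['t'],s['position'],s['force'],rel([.6239,.0302,.0198],RV0))
E
```

```text
12.0 [0.62467344 0.02968068 0.02165826] [-0.24805162 -0.15872973 -2.32125108] (array([ 1.9,  0.5, -0.8]), array([0.04, 0.13, 0.06]))
```

Request:
{"method": "send_rows", "body": {
  "commands": [
    [0.001, 0.0003, -0.0007, 0, 0, 0, 255],
    [0.0018, 0.0003, -0.0007, 0, 0, 0, 255],
    [0.002, 0.0003, -0.0007, 0, 0, 0, 255],
    [0.002, 0.0003, -0.0007, 0, 0, 0, 0],
    [0.002, 0.0003, -0.0007, 0, 0, 0, 0],
    [0.002, 0.0003, -0.0007, 0, 0, 0, 0],
    [0.002, 0.0003, -0.0007, 0, 0, 0, 0],
    [0.002, 0.0003, -0.0007, 0, 0, 0, 0],
    [0.002, 0.0003, -0.0007, 0, 0, 0, 0]
  ]
}}

```text
t: 12.9
position: [0.6239, 0.03, 0.0196]
orientation: [-0.001, 1.569, -0.0]
force: [0.9, -0.4, 0.1]
finger_gap: 0.0852
```

```bash
python3 - <<'E'
from h import *
s=sensors.observe();print(s['t'],s['position'],s['force'],rel([.4433,.0690,.13],RV0))
E
```

```text
12.9 [0.62394182 0.02995902 0.01961673] [ 0.91592089 -0.38378772  0.11436582] (array([-110.8,   39. , -180.4]), array([0.04, 0.13, 0.06]))
```

Request:
{"method": "send_rows", "body": {
  "commands": [
    [-0.03, 0, 0, 0, 0, 0, 0],
    [-0.075, 0, 0, 0, 0, 0, 0],
    [-0.105, 0.005, -0.02, 0, 0, 0, 0],
    [-0.111, 0.015, -0.06, 0, 0, 0, 0],
    [-0.111, 0.025, -0.1, 0, 0, 0, 0],
    [-0.111, 0.035, -0.14, 0, 0, 0, 0],
    [-0.111, 0.039, -0.17, 0, 0, 0, 0],
    [-0.111, 0.039, -0.18, 0, 0, 0, 0],
    [-0.111, 0.039, -0.18, 0, 0, 0, 0],
    [-0.111, 0.039, -0.18, 0, 0, 0, 0],
    [-0.111, 0.039, -0.18, 0, 0, 0, 0]
  ]
}}

```text
t: 14.0
position: [0.4453, 0.0688, 0.1303]
orientation: [-0.001, 1.567, -0.001]
force: [0.6, 0.1, 0.1]
finger_gap: 0.0855
```

```bash
python3 - <<'E'
from h import *
im=cams.read_camera('top')
s=sensors.observe();im2=cams.read_camera('wrist')
cv2.imwrite('pics/w7.png',im2)
c=cv2.resize(im[150:275,200:460],None,fx=3,fy=3,interpolation=cv2.INTER_CUBIC);cv2.imwrite('pics/t7c.png',c)
print(s['t'],s['position'])
print(rel([.4433,.0690,.018],RV0))
k=wkrt(s['position'],s['orientation']);print(proj(k,(.4433,.069,.07)),(proj(krt('top'),(.6239,.0305,.064))-[200,150])*3)
E
```

```text
14.05 [0.44503533 0.06881909 0.13018685]
(array([112.1,   0.3,  -1.7]), array([0.02, 0.15, 0.06]))
[322.44715888 216.89013555] [340.96798803  76.39948259]
```

View pics/w7.png

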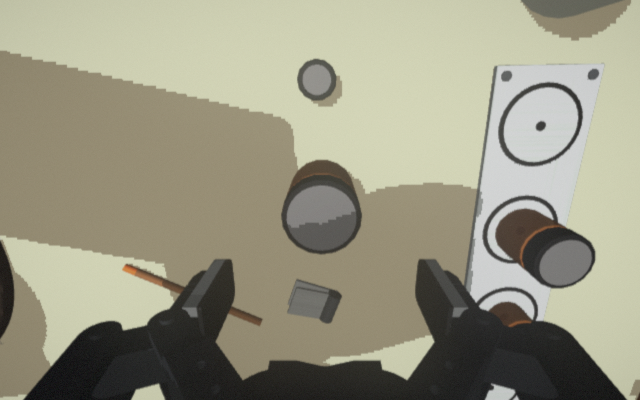

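View pics/t7c.png

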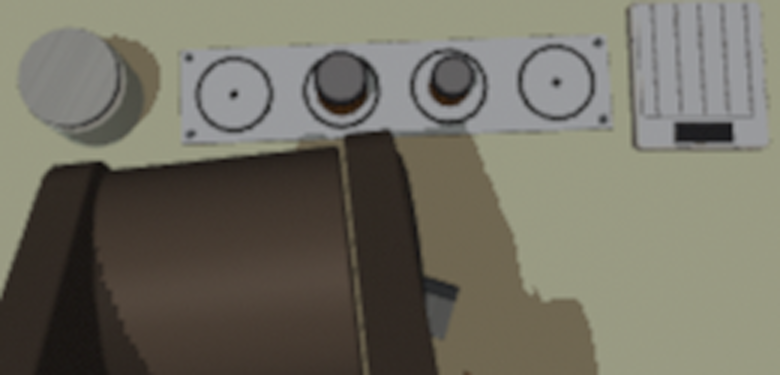

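Request:
{"method": "send_rows", "body": {
  "commands": [
    [0.035, 0.0003, -0.002, 0, 0.1, 0, 0],
    [0.075, 0.0003, -0.002, 0, 0.1, 0, 0],
    [0.105, 0.0003, -0.002, 0, 0.1, 0, 0],
    [0.112, 0.0003, -0.002, 0, 0.1, 0, 0],
    [0.112, 0.0003, -0.002, 0, 0.1, 0, 0],
    [0.112, 0.0003, -0.002, 0, 0.1, 0, 0],
    [0.112, 0.0003, -0.002, 0, 0.1, 0, 255],
    [0.112, 0.0003, -0.002, 0, 0.1, 0, 255],
    [0.112, 0.0003, -0.002, 0, 0.1, 0, 255],
    [0.112, 0.0003, -0.002, 0, 0.1, 0, 255],
    [0.112, 0.0003, -0.002, 0, 0.1, 0, 255],
    [0.112, 0.0003, -0.002, 0, 0.1, 0, 255]
  ],
  "squeeze": 35
}}

```text
t: 15.3
position: [0.4438, 0.0691, 0.0192]
orientation: [-0.001, 1.568, -0.0]
force: [-1.0, -0.4, 14.8]
finger_gap: 0.0553
```

Request:
{"method": "send_rows", "body": {
  "commands": [
    [-0.02, 0, 0, 0, 0, 0, 255],
    [-0.05, 0, 0, 0, 0, 0, 255],
    [-0.075, 0.003, 0.01, 0, 0, 0, 255],
    [-0.085, 0.01, 0.035, 0, 0, 0, 255],
    [-0.085, 0.02, 0.07, 0, 0, 0, 255],
    [-0.085, 0.032, 0.105, 0, 0, 0, 255],
    [-0.085, 0.044, 0.14, 0, 0, 0, 255],
    [-0.085, 0.052, 0.167, 0, 0, 0, 255],
    [-0.085, 0.055, 0.178, 0, 0, 0, 255],
    [-0.085, 0.055, 0.178, 0, 0, 0, 255],
    [-0.085, 0.055, 0.178, 0, 0, 0, 255],
    [-0.085, 0.055, 0.178, 0, 0, 0, 255]
  ]
}}

```text
t: 16.5
position: [0.6201, 0.1238, 0.1047]
orientation: [-0.001, 1.569, -0.001]
force: [-0.1, 1.0, -2.0]
finger_gap: 0.0551
```

```bash
python3 - <<'E'
from h import *
s=sensors.observe();im=cams.read_camera('wrist');cv2.imwrite('pics/w8.png',im)
print(s['t'],s['position'],s['finger_gap'],s['force'])
print(rel([.6222,.1244,.0252],RV0))
k=wkrt(s['position'],s['orientation']);p=s['position'];print(proj(k,[p[0],p[1],p[2]+.0508]),proj(k,[.6222,.1244,.006]))
E
```

```text
16.5 [0.62007381 0.12381188 0.10472578] 0.05513441718901398 [-0.13142135  1.0115735  -1.95616869]
(array([79.6,  0.6,  1.7]), array([0.01, 0.12, 0.06]))
[326.08719955 333.23835836] [327.61546769 198.71397652]
```

View pics/w8.png

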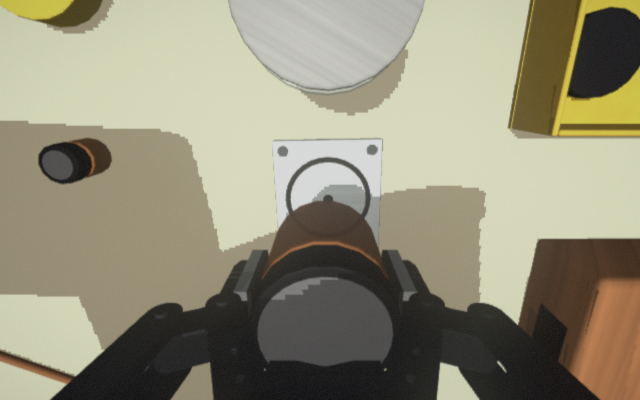

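Request:
{"method": "send_rows", "body": {
  "commands": [
    [0.03, 0.0006, 0.0015, 0, 0.1, 0, 255],
    [0.058, 0.0006, 0.0015, 0, 0.1, 0, 255],
    [0.074, 0.0006, 0.0015, 0, 0.1, 0, 255],
    [0.079, 0.0006, 0.0015, 0, 0.1, 0, 255],
    [0.079, 0.0006, 0.0015, 0, 0.1, 0, 255],
    [0.079, 0.0006, 0.0015, 0, 0.1, 0, 255],
    [0.079, 0.0006, 0.0015, 0, 0.1, 0, 255]
  ]
}}

```text
t: 17.25
position: [0.6224, 0.1244, 0.0265]
orientation: [-0.001, 1.57, -0.001]
force: [0.1, 0.6, -1.9]
finger_gap: 0.0554
```

```bash
python3 - <<'E'
from h import *
s=sensors.observe();print(s['t'],s['position'],s['force'],rel([.6222,.1244,.0252],RV0))
E
```

```text
17.25 [0.62236242 0.12440855 0.0264963 ] [ 0.09852107  0.58349775 -1.90837525] (array([ 1.3, -0. , -0.2]), array([0.01, 0.07, 0.05]))
```

Request:
{"method": "send_rows", "body": {
  "commands": [
    [0.001, 0, 0, 0, 0, 0, 255],
    [0.0013, 0, 0, 0, 0, 0, 255],
    [0.0015, 0, 0, 0, 0, 0, 255],
    [0.0015, 0, 0, 0, 0, 0, 0],
    [0.0015, 0, 0, 0, 0, 0, 0],
    [0.0015, 0, 0, 0, 0, 0, 0],
    [0.0015, 0, 0, 0, 0, 0, 0],
    [0.0015, 0, 0, 0, 0, 0, 0],
    [0.0015, 0, 0, 0, 0, 0, 0]
  ]
}}

```text
t: 18.15
position: [0.6223, 0.1244, 0.025]
orientation: [-0.001, 1.57, -0.001]
force: [-1.0, -0.2, -0.1]
finger_gap: 0.0855
```

```bash
python3 - <<'E'
from h import *
s=sensors.observe();print(s['t'],s['position'],s['force'],rel([.4398,.158,.11],RV0))
E
```

```text
18.15 [0.62231678 0.12440112 0.02498757] [-0.99652468 -0.21722684 -0.09777495] (array([ -85.3,   33.6, -182.4]), array([0.01, 0.07, 0.05]))
```

Request:
{"method": "send_rows", "body": {
  "commands": [
    [-0.03, 0, 0, 0, 0, 0, 0],
    [-0.075, 0, 0, 0, 0, 0, 0],
    [-0.1, 0.003, -0.02, 0, 0, 0, 0],
    [-0.1, 0.01, -0.06, 0, 0, 0, 0],
    [-0.095, 0.02, -0.1, 0, 0, 0, 0],
    [-0.085, 0.03, -0.14, 0, 0, 0, 0],
    [-0.08, 0.0335, -0.17, 0, 0, 0, 0],
    [-0.08, 0.0335, -0.1825, 0, 0, 0, 0],
    [-0.08, 0.0335, -0.1825, 0, 0, 0, 0],
    [-0.08, 0.0335, -0.1825, 0, 0, 0, 0],
    [-0.08, 0.0335, -0.1825, 0, 0, 0, 0]
  ]
}}

```text
t: 19.25
position: [0.4417, 0.158, 0.1051]
orientation: [-0.0, 1.568, -0.001]
force: [0.1, 0.3, 0.1]
finger_gap: 0.0856
```

```bash
python3 - <<'E'
from h import *
s=sensors.observe();im2=cams.read_camera('wrist')
cv2.imwrite('pics/w9.png',im2)
print(s['t'],s['position'])
print(rel([.4398,.158,.003],RV0))
k=wkrt(s['position'],s['orientation']);print(proj(k,(.4398,.158,.036)))
E
```

```text
19.25 [0.44166673 0.15803126 0.10507767]
(array([ 1.019e+02,  1.000e-01, -1.800e+00]), array([-0.03,  0.15,  0.03]))
[322.30648686 212.63433927]
```

View pics/w9.png

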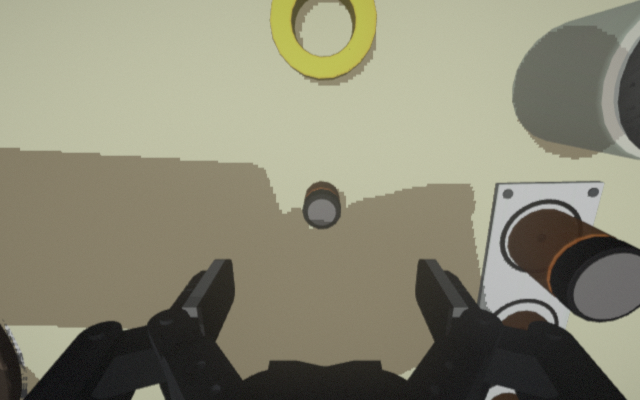

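Request:
{"method": "send_rows", "body": {
  "commands": [
    [0.035, 0.0014, -0.002, 0, 0.1, 0, 0],
    [0.07, 0.0014, -0.002, 0, 0.1, 0, 0],
    [0.095, 0.0014, -0.002, 0, 0.1, 0, 0],
    [0.101, 0.0014, -0.002, 0, 0.1, 0, 0],
    [0.101, 0.0014, -0.002, 0, 0.1, 0, 0],
    [0.101, 0.0014, -0.002, 0, 0.1, 0, 255],
    [0.101, 0.0014, -0.002, 0, 0.1, 0, 255],
    [0.101, 0.0014, -0.002, 0, 0.1, 0, 255],
    [0.101, 0.0014, -0.002, 0, 0.1, 0, 255],
    [0.101, 0.0014, -0.002, 0, 0.1, 0, 255],
    [0.101, 0.0014, -0.002, 0, 0.1, 0, 255],
    [0.101, 0.0014, -0.002, 0, 0.1, 0, 255]
  ],
  "squeeze": 30
}}

```text
t: 20.5
position: [0.4401, 0.1595, 0.0047]
orientation: [0.0, 1.569, -0.0]
force: [-1.4, -1.2, 12.7]
finger_gap: 0.0274
```

Request:
{"method": "send_rows", "body": {
  "commands": [
    [-0.02, 0, 0, 0, 0, 0, 255],
    [-0.05, 0, 0, 0, 0, 0, 255],
    [-0.08, -0.015, 0.005, 0, 0, 0, 255],
    [-0.095, -0.045, 0.015, 0, 0, 0, 255],
    [-0.095, -0.085, 0.035, 0, 0, 0, 255],
    [-0.095, -0.125, 0.06, 0, 0, 0, 255],
    [-0.095, -0.165, 0.085, 0, 0, 0, 255],
    [-0.095, -0.205, 0.11, 0, 0, 0, 255],
    [-0.095, -0.245, 0.135, 0, 0, 0, 255],
    [-0.095, -0.28, 0.16, 0, 0, 0, 255],
    [-0.095, -0.305, 0.18, 0, 0, 0, 255],
    [-0.095, -0.317, 0.187, 0, 0, 0, 255]
  ]
}}

```text
t: 21.7
position: [0.6286, -0.1602, 0.1005]
orientation: [0.001, 1.567, -0.002]
force: [-0.3, 0.0, -0.2]
finger_gap: 0.027
```

Request:
{"method": "send_rows", "body": {
  "commands": [
    [0, 0, 0, 0, 0, 0, 255],
    [0, 0, 0, 0, 0, 0, 255],
    [0, 0, 0, 0, 0, 0, 255]
  ]
}}

```text
t: 22.0
position: [0.6276, -0.1589, 0.1005]
orientation: [0.001, 1.568, -0.001]
force: [0.2, -0.1, 0.4]
finger_gap: 0.0272
```

```bash
python3 - <<'E'
from h import *
s=sensors.observe();im=cams.read_camera('wrist');cv2.imwrite('pics/w10.png',im)
print(s['t'],s['position'],s['finger_gap'],s['force'])
print(rel([.6272,-.1575,.0107],RV0))
k=wkrt(s['position'],s['orientation']);p=s['position'];print(proj(k,[p[0],p[1],p[2]+.0313]),proj(k,[.6272,-.1575,.006]))
E
```

```text
22.0 [ 0.62758713 -0.15888309  0.10046035] 0.027163369582302067 [ 0.1784842  -0.13590204  0.35212761]
(array([89.8,  1.4, -0.8]), array([-0.06,  0.18,  0.03]))
[325.89105566 299.14544436] [324.33038886 199.5231669 ]
```

View pics/w10.png

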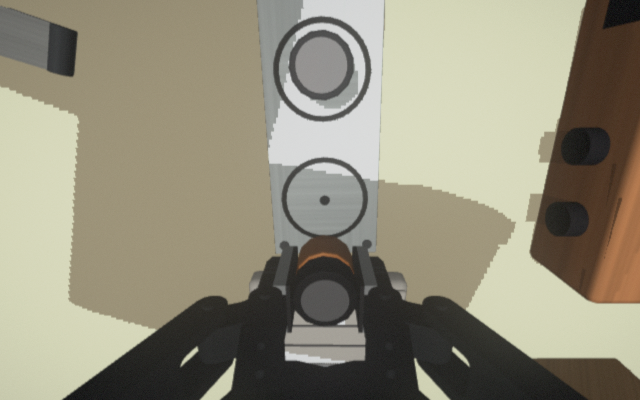

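Request:
{"method": "send_rows", "body": {
  "commands": [
    [0.03, 0.0012, -0.0008, 0, 0.15, 0, 255],
    [0.062, 0.0012, -0.0008, 0, 0.15, 0, 255],
    [0.083, 0.0012, -0.0008, 0, 0.15, 0, 255],
    [0.089, 0.0012, -0.0008, 0, 0.15, 0, 255],
    [0.089, 0.0012, -0.0008, 0, 0.15, 0, 255],
    [0.089, 0.0012, -0.0008, 0, 0.15, 0, 255],
    [0.089, 0.0012, -0.0008, 0, 0.15, 0, 255]
  ]
}}

```text
t: 22.75
position: [0.6276, -0.1574, 0.0123]
orientation: [-0.0, 1.569, -0.001]
force: [0.2, -0.1, -0.1]
finger_gap: 0.0272
```

```bash
python3 - <<'E'
from h import *
s=sensors.observe();print(s['t'],s['position'],s['force'],rel([.6272,-.1577,.0107],RV0))
E
```

```text
22.75 [ 0.62757849 -0.15740516  0.01227673] [ 0.15230887 -0.14786735 -0.06647936] (array([ 1.6, -0.3, -0.4]), array([-0.03,  0.08,  0.05]))
```

Request:
{"method": "send_rows", "body": {
  "commands": [
    [0.001, -0.0003, -0.0004, 0, 0, 0, 255],
    [0.0015, -0.0003, -0.0004, 0, 0, 0, 255],
    [0.0017, -0.0003, -0.0004, 0, 0, 0, 255],
    [0.0017, -0.0003, -0.0004, 0, 0, 0, 0],
    [0.0017, -0.0003, -0.0004, 0, 0, 0, 0],
    [0.0017, -0.0003, -0.0004, 0, 0, 0, 0],
    [0.0017, -0.0003, -0.0004, 0, 0, 0, 0],
    [0.0017, -0.0003, -0.0004, 0, 0, 0, 0],
    [0.0017, -0.0003, -0.0004, 0, 0, 0, 0]
  ]
}}

```text
t: 23.65
position: [0.6272, -0.1577, 0.0106]
orientation: [-0.0, 1.569, -0.001]
force: [-0.4, -0.4, -0.7]
finger_gap: 0.0855
```

Request:
{"method": "send_rows", "body": {
  "commands": [
    [-0.03, 0, 0, 0, 0, 0, 0],
    [-0.07, 0, 0, 0, 0, 0, 0],
    [-0.11, 0.005, -0.01, 0, 0, 0, 0],
    [-0.15, 0.02, -0.03, 0, 0, 0, 0],
    [-0.2, 0.04, -0.05, 0, 0, 0, 0],
    [-0.24, 0.08, -0.07, 0, 0, 0, 0],
    [-0.27, 0.12, -0.08, 0, 0, 0, 0],
    [-0.28, 0.155, -0.08, 0, 0, 0, 0],
    [-0.28, 0.17, -0.08, 0, 0, 0, 0],
    [-0.28, 0.17, -0.08, 0, 0, 0, 0],
    [-0.28, 0.17, -0.08, 0, 0, 0, 0],
    [-0.28, 0.17, -0.08, 0, 0, 0, 0]
  ]
}}

```text
t: 24.85
position: [0.5467, 0.0117, 0.2898]
orientation: [0.0, 1.57, -0.002]
force: [-0.8, -0.5, 0.6]
finger_gap: 0.0858
```

```bash
python3 - <<'E'
from h import *
s=sensors.observe();im2=cams.read_camera('wrist');sc=cams.read_camera('scene');tp=cams.read_camera('top')
cv2.imwrite('pics/w11.png',im2)
print(s['t'],s['position'],s['finger_gap'])
f=lambda i:cv2.resize(i,None,fx=3,fy=3,interpolation=cv2.INTER_CUBIC)
cv2.imwrite('pics/s11.png',f(sc[180:290,190:450]));cv2.imwrite('pics/t11.png',f(tp[150:275,200:460]))
k=wkrt(s['position'],s['orientation']);T=krt('top');S=krt('scene')
for n,x,y,h in[('a',.6272,-.1575,.036),('b',.6255,-.0636,.046),('c',.6239,.0305,.058),('d',.6222,.1244,.07)]:
    X=(x,y,h+.006);print(n,proj(k,X).round(1),((proj(T,X)-[200,150]+.5)*3).round(1),((proj(S,X)-[190,180]+.5)*3).round(1))
E
```

```text
24.85 [0.54670726 0.01169068 0.28981584] 0.08575121451388357
a [381.8 279.8] [565.6  75. ] [109.3  76.7]
b [385.9 220.9] [455.3  76.8] [214.8 103.5]
c [391.3 149.6] [342.5  77.9] [332.1 130.8]
d [398.   60.8] [227.   79.2] [463.3 161.1]
```

View pics/w11.png

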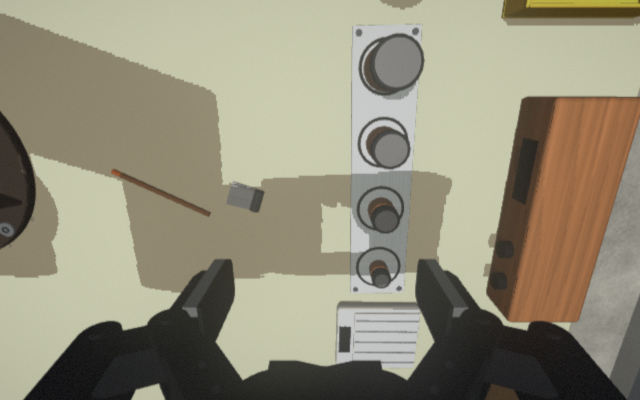

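View pics/s11.png

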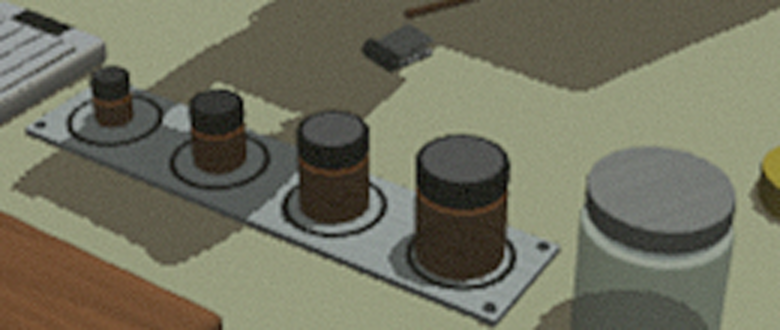

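View pics/t11.png

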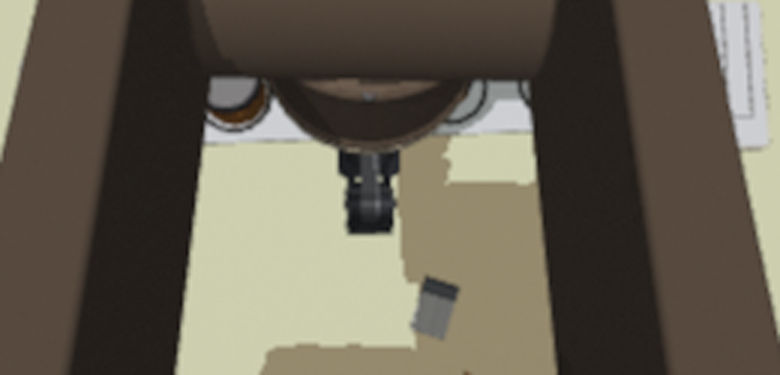

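```bash
python3 -c "
from rig import ticket,sensors
import numpy as np
s=sensors.observe();print(np.abs(s['dq']).max(),s['t']);print(ticket.job_done())"
```

```text
0.003264749989949904 25.0
the job is handed in; nothing more can be done
None
```

All four jars are standing on the strip in size order and the job is handed in, at about 25 s of the 102 s allowed. The scale stands at the robot's right (-y) end, so the smallest went on mark_4, then the next two on mark_3 and mark_2, and the largest on mark_1.

**Last checks:**
- The scene and wrist pictures show all four jars upright. The lid centres lie within about 2 mm of the predicted positions over their rings.
- The arm was parked above with the gripper open, touching nothing.
- The arm hid most of the strip in the last top-camera picture. That camera confirmed only the jars on mark_2 and mark_3, earlier, to about 1–2 mm.

**Disagreements:**
- The scene and top cameras differed from the wrist camera by about 2–3 mm on the ring positions. I used the wrist camera's values.
- An upward wrist reading of 12–15 N appeared each time the fingers closed on a jar, well under the limits. No grasp slipped.

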